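# Swap the two drill vises in the set-up cradle

## Task

First lay the spanner into the yellow tray, leaving both vises in their nests. Then swap the blue and the red vise: each must sit flat and fully down in the nest where the other was, its knob sticking out on the same side of the cradle as now. Set things down without dropping them, do not tip the vises, and leave the bottle, chuck and jar alone; a vise may be parked on the black mat.

Things in the scene. Friction and masses are not known exactly. Their poses are not given: they have to be found in the camera images.
- vise_blue: Small aluminium drill vise with blue jaw tops: body 90 (x) x 50 (y) x 60 mm (z), flat sides, 0.4 to 0.7 kg. A 12 mm groove crosses its top along y. A black knob (diameter 28 mm, axis 30 mm above the underside) sticks out of the -x end, to 81 mm from the origin. Origin: centre of the body's underside; z up. Starts in one nest of the cradle, the red vise in the other.
- vise_red: Small aluminium drill vise with red jaw tops: body 90 (x) x 50 (y) x 60 mm (z), flat sides, 0.4 to 0.7 kg. A 12 mm groove crosses its top along y. A black knob (diameter 28 mm, axis 30 mm above the underside) sticks out of the -x end, to 81 mm from the origin. Origin: centre of the body's underside; z up. Starts in one nest of the cradle, the blue vise in the other.
- vise_blue_knob (a point): Centre of the black knob of the blue vise: 71 mm from the vise's origin along its -x, 30 mm above its underside.
- vise_red_knob (a point): Centre of the black knob of the red vise: 71 mm from the vise's origin along its -x, 30 mm above its underside.
- spanner: Flat steel double open-ended spanner, 201 mm long (x), 10 mm thick; handle 16 mm wide, heads 38 mm wide beginning 66 mm from the middle; 0.18 kg, balanced at its middle. Origin: centre of its underside; x along it, z up. It starts lying flat across the tops of both vises, its middle over the 100 mm gap between them.
- cradle: Fixed dark steel plate 130 (x) x 270 (y) x 10 mm (z) with two nests side by side along y, 150 mm between centres. Each is framed by lips 8 mm wide that rise 8 mm above the plate; inside 100 (x) x 60 mm (y), so a vise lying along x has 5 mm of play on each side. The knobs stick out over the -x edge, facing the robot. Origin: centre of the underside; z up.
- nest_left (a point): Centre of the floor (top of the plate, 10 mm above the bench) of the nest at the cradle's +y end.
- nest_right (a point): Centre of the floor (top of the plate, 10 mm above the bench) of the nest at the cradle's -y end.
- tray: Fixed yellow open tray, outside 260 (x) x 130 (y) x 30 mm (z), walls and floor 5 mm thick (inside 250 x 120 mm, 25 mm deep). Origin: centre of the underside; z up. It is on one side of the cradle, the mat on the other.
- mat: Fixed flat black rubber mat 160 (x) x 130 (y) x 3 mm (z), free for parking a vise. Origin: centre of the underside.
- oil_bottle: Bystander: white bottle with red cap, diameter 48 mm, 135 mm tall. Origin: centre of the underside.
- chuck: Bystander: steel drill chuck standing on the bench, diameter 52 mm, 78 mm tall. Origin: centre of the underside.
- paste_jar: Bystander: white jar with green lid, diameter 64 mm, 60 mm tall. Origin: centre of the underside.

How it is judged (in metres and radians):
On the way:
1. The spanner lies released in the yellow tray while both vises are still in their first nests (x of spanner in the frame of tray between -0.125 and 0.125 m and y of spanner in the frame of tray between -0.06 and 0.06 m and z of spanner in the frame of tray below 0.012 m and angle between spanner's own z axis and vertical below 0.1 rad and linear speed of spanner below 0.02 m/s and contact force between the fingers and spanner below 0.5 N and distance of each of vise_blue, vise_red from where it was at the start of the episode below 0.02 m), for 0.2 s.
At the end, for the whole second after the job is handed in: Spanner flat in the tray, released. Each vise in the nest where the other began: within 12 mm of its centre, underside under 3 mm above its floor, tilt under 0.05 and yaw within 0.15 rad of the nest, over 120 mm from its own start, knob out over the cradle's -x edge. All at rest (x of spanner in the frame of tray between -0.125 and 0.125 m and y of spanner in the frame of tray between -0.06 and 0.06 m and z of spanner in the frame of tray below 0.012 m and angle between spanner's own z axis and vertical below 0.1 rad and linear speed of each of spanner, vise_blue, vise_red below 0.02 m/s and contact force between the fingers and spanner below 0.5 N and ((horizontal distance between vise_blue and nest_left below 0.012 m and angle between each of vise_blue, vise_red's own z axis and vertical below 0.05 rad and angle between the x axis of each of vise_blue, vise_red and the x axis of cradle, either way round below 0.15 rad and z of each of vise_blue, vise_red in the frame of cradle below 0.013 m and x of each of vise_blue_knob, vise_red_knob in the frame of cradle below -0.05 m and horizontal distance between vise_red and nest_right below 0.012 m) or (horizontal distance between vise_blue and nest_right below 0.012 m and angle between each of vise_blue, vise_red's own z axis and vertical below 0.05 rad and angle between the x axis of each of vise_blue, vise_red and the x axis of cradle, either way round below 0.15 rad and z of each of vise_blue, vise_red in the frame of cradle below 0.013 m and x of each of vise_blue_knob, vise_red_knob in the frame of cradle below -0.05 m and horizontal distance between vise_red and nest_left below 0.012 m)) and distance of each of vise_blue, vise_red from where it was at the start of the episode above 0.12 m and angular speed of each of vise_blue, vise_red below 0.2 rad/s); the robot touches nothing.
It fails at once if A vise or the spanner is dropped (faster than 0.8 m/s with no finger on it, a fall of some 33 mm) ((linear speed of vise_blue above 0.8 m/s and contact force between the fingers and vise_blue below 0.1 N) or (linear speed of vise_red above 0.8 m/s and contact force between the fingers and vise_red below 0.1 N) or (linear speed of spanner above 0.8 m/s and contact force between the fingers and spanner below 0.1 N)).
It fails at once if A vise is tipped by more than 0.6 rad (angle between any of vise_blue, vise_red's own z axis and vertical above 0.6 rad).
It fails at once if The bottle, chuck or jar is moved by more than 25 mm or tipped over (distance of any of oil_bottle, chuck, paste_jar from where it was at the start of the episode above 0.025 m or angle between any of oil_bottle, chuck, paste_jar's own z axis and vertical above 0.5 rad).
It also fails if it takes over 72 s, if anything falls off the work surface, if the arm or the gripper's body presses on something with over 40 N, if the wrist force passes 120 N, or if a joint passes its speed limit or range.

## Robot

A 6-joint arm with a two-finger parallel gripper is mounted at the origin on the work surface. World frame = base frame: x ahead of the robot, y to its left, z up, the work surface at z = 0. Lengths are in m, angles in degrees, forces in N, time in s.
With the tool pointing down it reaches from about 0.375 to 0.9 m from the base axis. Payload 3.1 kg.
Tool frame: the origin (TCP) lies on the centre line of the jaws, within the pads' length; the fingertips stand 25 mm ahead of it and the grasp point (between the pads) lies 6 mm ahead of it; y points along the fingers, x is the direction in which the jaws open and shut, and the axes are right-handed (so a half turn about y gives the same grasp; the last joint's range is limited). The gripper opens to 87 mm and grips with 3 to 60 N. Pads are 19 mm wide; open, the fingers measure 117 mm over their backs; the gripper's body (75 mm by 190 mm) begins 51 mm behind the grasp point.
Start: joints at [-85.915, 30.224, 82.088, -0, 67.689, -10.227], TCP at [0.155, -0.606, 0.248] pointing down, gripper open.
Joint ranges: [-176.69, 176.69], [-43.24, 126.21], [12.49, 139.97], [-82, 262], [0, 151.66], [-163.58, 163.58]. Speed limits (degrees/s): [159.86, 159.86, 180, 180, 180, 180].

## Interface

Orientations are given as a 3x3 rotation matrix whose columns are the frame's x, y, z axes.
In Python, from rig import * gives the robot as it stands.
- The arm moves only by the tool play_rows, never from a script. Its argument "commands" is a list of rows, each a list of 2 entries, a list of its own where there are three numbers: the shift along the world's x, y, z in m, then the turn, a rotation vector about the world's x, y, z in rad. A call has 1 to 10 rows; each row is the pose to reach, as a shift and turn from the pose commanded when the call began; what a row does not reach only later rows make up. A row lasts 1/8 s, in which the tool goes at most 62.5 mm and 10.7 degrees, less where a joint would pass 70% of its speed; a pose out of reach is approached as far as the arm can. A call with a gripper value outside its range is refused whole. "gripper" is the finger opening in m, from 0 to 0.087, set as the call begins (left out, the last holds). The fingers move at their own pace and stop on an object; the grip force is fixed at half the most. Time passes only in rows, so rows that repeat a pose let the fingers close. It gives the time, the measured TCP pose, the force and the opening at its end, in the units of the state.
- read_state(): the state, without advancing time (a new reading comes with each control period).
- capture(name): name is "side" or "top" or "wrist"; returns a dict with "frame" (400x640x3 uint8, red, green, blue), "depth" (400x640 float32, m along the optical axis (not along the pixel's ray), 0 where there is no reading), "mtx" (3x3 intrinsics, pixels), "cam_to_world" (4x4, takes a point from camera to world coordinates); the wrist camera has in their place "hand_eye" (4x4, takes a point from camera to tool coordinates, whose origin is the TCP and whose axes are the tool frame's). Camera axes: x right, y down, z forward; pixel columns grow to the right and rows downward; lengths in m; the calibration is good to about 2 mm. A picture is of the moment at which its call begins: read the wrist's pose just before it.
- hand_in(): hands the job in, once; it reports no verdict.
The state is a dict: "time_s": time; "joint_positions": joint angles; "qvel": joint speeds; "tau": joint torques, N m; "position": TCP position; "tcp_rot": TCP orientation; "force": force on the tool from outside, world axes, zero at the start; "moment": the same for the moment, N m; "opening": opening from 0.0 (shut) to 1.0 (fully open).
Only numpy, scipy, OpenCV 4.12 (cv2) and the standard library are available. Lean on these libraries where they do the work, as an engineer would, in place of code of your own. Each camera call takes 0.05 s, during which the arm holds its last target. There are 200 camera calls.

## Working session

There is one attempt and no reset: what is moved stays moved. The work goes in short steps, Python scripts to look and compute and a tool call to move; the robot and the scene stay as the last step left them, time stands still between calls to the robot, and variables do not carry over. Pictures are saved under pics/ and viewed, about 8 in all and at most 12, crops included, and the job is handed in when it is done.

Besides the shell and the picture viewer there is one more tool, called after "Call:" as name(argument=value, ...) on one line, values as JSON. play_rows: Moves the arm, as the interface text tells. Its arguments: {"type":"object","properties":{"commands":{"type":"array"},"gripper":{"type":"number"}},"required":["commands"]}

```bash
mkdir -p pics; ls; cat > h.py <<'E'
from rig import *
import numpy as np, cv2
def cloud(c):
    d=c["depth"]; K=c["mtx"]; v,u=np.mgrid[:d.shape[0],:d.shape[1]]
    P=np.stack([(u-K[0,2])/K[0,0]*d,(v-K[1,2])/K[1,1]*d,d,np.ones_like(d)],-1)
    if "cam_to_world" in c: T=c["cam_to_world"]
    else:
        T=np.eye(4); s=read_state(); T[:3,:3]=np.array(s["tcp_rot"]); T[:3,3]=s["position"]; T=T@c["hand_eye"]
    W=(P@np.array(T).T)[...,:3]; W[d==0]=np.nan; return W
def save(c,n): cv2.imwrite("pics/"+n,cv2.cvtColor(c["frame"],cv2.COLOR_RGB2BGR))
E
python3 - <<'E'
from h import *
s=read_state(); print({k:np.round(v,3).tolist() for k,v in s.items()})
c=capture("top"); save(c,"top0.png"); W=cloud(c); np.save("top0.npy",W); np.save("top0rgb.npy",c["frame"])
print(np.round(c["cam_to_world"],3),c["mtx"])
hsv=cv2.cvtColor(c["frame"],cv2.COLOR_RGB2HSV)
H,S,V=[hsv[...,i].astype(int) for i in range(3)]
for n,m in dict(blue=(abs(H-110)<15)&(S>110)&(V>60),red=((H<8)|(H>172))&(S>120)&(V>60),yel=(abs(H-27)<8)&(S>120)&(V>80),green=(abs(H-60)<20)&(S>80)).items():
    k,l,st,ce=cv2.connectedComponentsWithStats(m.astype(np.uint8))
    for i in range(1,k):
        if st[i,4]>60:
            w=W[l==i]; r=cv2.minAreaRect(w[:,:2][~np.isnan(w[:,0])].astype(np.float32)*1000)
            print(n,st[i].tolist(),np.round(np.nanmedian(w,0),3),np.round(r[0],1),np.round(r[1],1),round(r[2],1))
E
```

```text
pics
{'time_s': 0.0, 'joint_positions': [-85.916, 30.278, 82.156, 0.0, 67.688, -10.228], 'qvel': [0.001, -0.104, 0.106, 0.019, -0.033, 0.019], 'tau': [0.001, -44.003, -17.659, 0.063, 0.058, -0.0], 'position': [0.154, -0.605, 0.247], 'tcp_rot': [[0.247, -0.0, 0.969], [-0.969, 0.002, 0.247], [-0.002, -1.0, 0.0]], 'force': [-0.038, -0.728, 0.607], 'moment': [0.017, -0.008, -0.013], 'opening': 0.998}
[[ 0.011 -0.982  0.188  0.411]
 [-1.    -0.011  0.    -0.01 ]
 [ 0.002 -0.188 -0.982  1.068]
 [ 0.     0.     0.     1.   ]] [[369.06089676   0.         320.15541369]
 [  0.         369.06089676 195.71034326]
 [  0.           0.           1.        ]]
blue [282, 199, 20, 21, 358] [0.563 0.07  0.07 ] [562.7  69. ] [49.5 55.2] 85.3
red [337, 206, 20, 15, 208] [ 0.557 -0.077  0.07 ] [553.8 -82.8] [49.7 42.2] 85.8
red [0, 228, 12, 36, 243] [0.472 0.855 0.05 ] [456.7 862.8] [36.3 91. ] 78.9
red [335, 230, 19, 11, 168] [ 0.494 -0.075  0.07 ] [494.8 -75.3] [49.1 23.9] 82.7
yel [169, 190, 50, 97, 4059] [0.486 0.351 0.006] [486.8 352.1] [257.8 143.1] 6.5
green [367, 135, 17, 18, 242] [ 0.756 -0.164  0.06 ] [ 756.7 -164. ] [46.2 51.3] 88.7
```

```bash
python3 - <<'E'
from h import *
f=cv2.imread("pics/top0.png"); cv2.imwrite("pics/top0c.png",cv2.resize(f[100:330,140:480],None,fx=2.3,fy=2.3,interpolation=cv2.INTER_CUBIC))
W=np.load("top0.npy"); z=W[...,2]
reg=(W[...,0]>.3)&(W[...,0]<.9)&(abs(W[...,1])<.6)
for lo,hi in [(.074,.095),(.055,.073),(.025,.05),(.008,.021),(.1,.2)]:
    m=reg&(z>lo)&(z<hi); k,l,st,ce=cv2.connectedComponentsWithStats(m.astype(np.uint8))
    for i in range(1,k):
        if st[i,4]>40:
            w=W[l==i]; r=cv2.minAreaRect(w[:,:2].astype(np.float32)*1000)
            print(lo,st[i].tolist(),np.round(np.median(w,0),3),np.round(r[0],1),np.round(r[1],1),round(r[2],1))
E
```

```text
0.074 [237, 124, 17, 17, 115] [0.767 0.196 0.088] [776.6 202.4] [39.7 46.4] 26.8
0.074 [282, 216, 76, 20, 574] [ 0.518 -0.007  0.08 ] [518.2  -7.3] [ 37.6 202. ] 5.2
0.055 [316, 123, 15, 13, 130] [ 0.795 -0.015  0.062] [799.6 -15.1] [36.3 40.5] 0.4
0.055 [239, 131, 17, 13, 47] [0.761 0.194 0.065] [767.4 198. ] [22.7 47. ] 26.9
0.055 [366, 134, 20, 19, 298] [ 0.758 -0.165  0.06 ] [ 758.5 -165.7] [54.9 54.9] 2.0
0.055 [282, 199, 20, 23, 365] [0.561 0.069 0.07 ] [560.2  69.4] [50.  60.9] 85.3
0.055 [338, 206, 20, 15, 192] [ 0.557 -0.077  0.07 ] [553.7 -84.2] [51.6 39.6] 88.5
0.055 [280, 223, 9, 9, 53] [0.511 0.088 0.07 ] [513.8  87.8] [21.9 22. ] 0.4
0.055 [335, 230, 20, 11, 165] [ 0.494 -0.077  0.07 ] [497.2 -76.9] [49.9 28.9] 83.1
0.025 [315, 130, 17, 12, 66] [ 0.78  -0.016  0.041] [786.1 -14.9] [47.5 24.1] 86.8
0.025 [242, 135, 16, 12, 49] [0.76  0.193 0.036] [766.6 197.5] [19.  47.2] 27.3
0.025 [363, 140, 22, 18, 96] [ 0.737 -0.152  0.033] [ 746.8 -159.9] [61.8 37. ] 63.5
0.025 [169, 190, 50, 97, 562] [0.482 0.35  0.03 ] [488.4 346.1] [260.  131.3] 6.8
0.008 [512, 160, 10, 25, 106] [ 0.696 -0.592  0.01 ] [ 690.9 -592.8] [73.  22.4] 14.1
0.008 [171, 196, 8, 35, 69] [0.563 0.414 0.015] [557.2 409.4] [99.2 16.1] 5.4
0.008 [270, 196, 97, 54, 1676] [ 0.557 -0.009  0.011] [536.7  -5.3] [269.7 130.3] 84.6
0.008 [216, 221, 5, 55, 71] [0.452 0.277 0.015] [459.2 277.6] [152.7   2.8] 6.4
0.008 [291, 228, 51, 19, 578] [ 0.492 -0.007  0.011] [493.1   1.1] [142.2  51.3] 90.0
0.008 [173, 232, 4, 53, 101] [0.429 0.4   0.014] [429.9 399.6] [145.7   4.1] 6.0
0.1 [237, 121, 12, 14, 110] [0.776 0.202 0.133] [779.2 204.7] [23.4 26.6] 10.4
```

View pics/top0c.png

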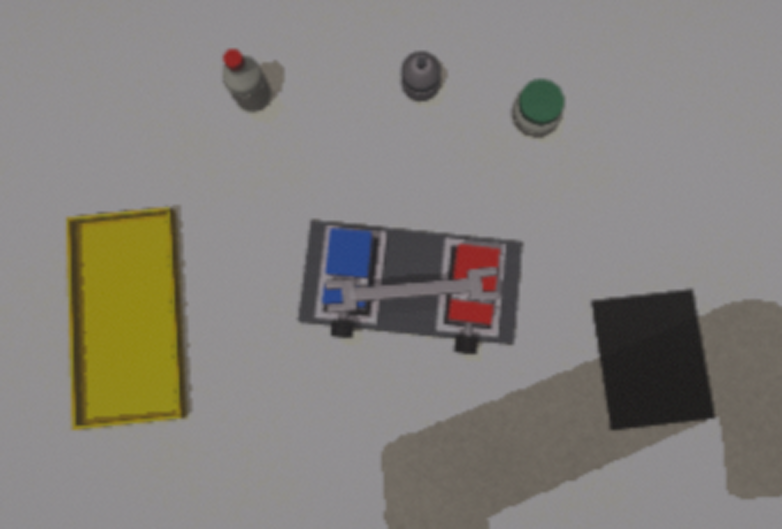

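The crop shows blue vise left (~348,285), red right (~475,285), spanner across both, tray left (~125,315), mat right (~653,360), and the bystanders along the top edge. Going above the spanner.

Call:
play_rows(commands=[[[0.06,0.1,-0.01],[0,0,0.18]],[[0.1,0.16,-0.01],[0,0,0.36]],[[0.135,0.22,-0.02],[0,0,0.53]],[[0.17,0.28,-0.02],[0,0,0.7]],[[0.2,0.335,-0.03],[0,0,0.88]],[[0.235,0.39,-0.03],[0,0,1.05]],[[0.27,0.445,-0.04],[0,0,1.2]],[[0.3,0.5,-0.04],[0,0,1.3]],[[0.33,0.55,-0.048],[0,0,1.412]],[[0.363,0.599,-0.048],[0,0,1.412]]], gripper=0.05)

```text
time_s: 1.3
position: [0.477, -0.07, 0.203]
tcp_rot: [[0.996, -0.001, -0.092], [0.092, 0.0, 0.996], [-0.001, -1.0, 0.0]]
force: [0.0, -0.7, 0.6]
opening: 0.574
```

Call:
play_rows(commands=[[[0,0,0],[0,0,0]],[[0,0,0],[0,0,0]]])

```text
time_s: 1.55
position: [0.4761, -0.0718, 0.2032]
tcp_rot: [[0.996, -0.001, -0.092], [0.092, -0.0, 0.996], [-0.001, -1.0, 0.0]]
force: [-0.0, -0.4, -0.6]
opening: 0.576
```

```bash
python3 - <<'E'
from h import *
s=read_state(); print(s["time_s"],np.round(s["position"],4),np.round(s["tcp_rot"],3).tolist(),np.round(s["force"],2))
c=capture("wrist"); save(c,"w0.png"); W=cloud(c); print(np.round(c["hand_eye"],3))
z=W[...,2]
for lo,hi in [(.074,.095),(.055,.073)]:
    m=(z>lo)&(z<hi); k,l,st,ce=cv2.connectedComponentsWithStats(m.astype(np.uint8))
    for i in range(1,k):
        if st[i,4]>200:
            w=W[l==i]; r=cv2.minAreaRect(w[:,:2].astype(np.float32)*1000)
            print(lo,st[i].tolist(),np.round(np.median(w,0),3),np.round(r[0],1),np.round(r[1],1),round(r[2],1))
# top: mat
f=np.load("top0rgb.npy"); W=np.load("top0.npy"); m=(f.max(2)<45)&(W[...,1]<-.2)&(W[...,1]>-.45)&(W[...,0]<.6)
w=W[m]; r=cv2.minAreaRect(w[:,:2].astype(np.float32)*1000);print("mat",m.sum(),r)
E
```

```text
1.55 [ 0.4761 -0.0718  0.2032] [[0.996, -0.001, -0.092], [0.092, -0.0, 0.996], [-0.001, -1.0, 0.0]] [-0.01 -0.37 -0.64]
[[ 1.     0.    -0.    -0.001]
 [ 0.001 -0.278  0.961 -0.137]
 [ 0.    -0.961 -0.278  0.077]
 [ 0.     0.     0.     1.   ]]
0.074 [349, 0, 59, 242, 6144] [0.515 0.008 0.08 ] [516.2 -11.3] [ 38.4 192.9] 5.3
0.055 [369, 0, 24, 16, 362] [0.509 0.081 0.07 ] [508.8  81.4] [17.4 11. ] 6.1
0.055 [398, 0, 91, 75, 5228] [0.56  0.067 0.07 ] [558.5  68.9] [50.7 60.4] 85.3
0.055 [318, 171, 41, 60, 1524] [ 0.492 -0.074  0.07 ] [495.9 -77.5] [50.3 31.7] 82.8
0.055 [381, 182, 47, 63, 1834] [ 0.555 -0.076  0.07 ] [548.8 -84.1] [50.5 42.6] 83.0
mat 3158 ((398.4508056640625, -297.90911865234375), (158.4283447265625, 267.3424072265625), 81.46229553222656)
```

View pics/w0.png

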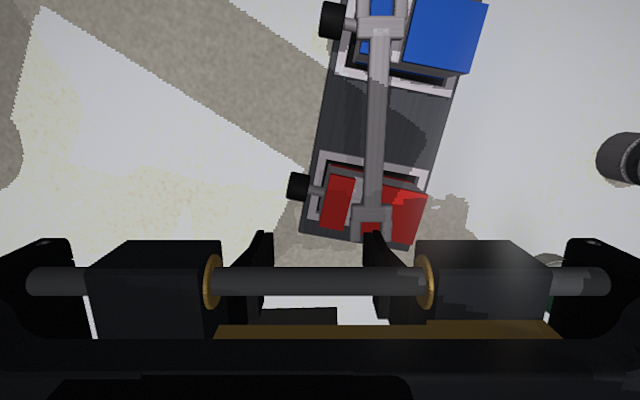

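Wrist view: spanner handle runs up at column ~375, red vise at (370,205), blue at (440,35). Spanner centre about (0.517,-0.007), aligned. Descend and grip near the fingertips.

Call:
play_rows(commands=[[[0.02,0.033,-0.02],[0,0,0]],[[0.041,0.065,-0.04],[0,0,0]],[[0.041,0.065,-0.07],[0,0,0]],[[0.041,0.065,-0.095],[0,0,0]],[[0.041,0.065,-0.109],[0,0,0]],[[0.041,0.065,-0.109],[0,0,0]],[[0.041,0.065,-0.109],[0,0,0]]])

```text
time_s: 2.48
position: [0.5181, -0.0078, 0.0952]
tcp_rot: [[0.996, 0.001, -0.09], [0.09, -0.0, 0.996], [0.001, -1.0, -0.0]]
force: [-0.2, 0.1, -0.4]
opening: 0.572
```

Call:
play_rows(commands=[[[0,0,0],[0,0,0]],[[0,0,0],[0,0,0]],[[0,0,0],[0,0,0]],[[0,0,0],[0,0,0]],[[0,0,0],[0,0,0]],[[0,0,0],[0,0,0]]], gripper=0.0)

```text
time_s: 3.22
position: [0.5176, -0.0069, 0.0946]
tcp_rot: [[0.996, 0.0, -0.091], [0.091, 0.0, 0.996], [0.0, -1.0, 0.0]]
force: [-0.2, 0.8, 1.7]
opening: 0.182
```

Call:
play_rows(commands=[[[0,0,0.03],[0,0,0]],[[0,0,0.07],[0,0,0]],[[0,0.03,0.09],[0,0,0.15]],[[-0.005,0.07,0.09],[0,0,0.32]],[[-0.01,0.115,0.09],[0,0,0.5]],[[-0.015,0.16,0.09],[0,0,0.68]],[[-0.02,0.205,0.09],[0,0,0.86]],[[-0.025,0.25,0.09],[0,0,1.04]],[[-0.03,0.3,0.09],[0,0,1.22]],[[-0.03,0.345,0.09],[0,0,1.4]]])

```text
time_s: 4.47
position: [0.4864, 0.3394, 0.1838]
tcp_rot: [[0.073, -0.002, -0.997], [0.997, -0.001, 0.073], [-0.001, -1.0, 0.002]]
force: [1.0, 0.6, -1.3]
opening: 0.181
```

Call:
play_rows(commands=[[[0,0.011,0],[0,0,0.18]],[[0,0.011,0],[0,0,0.2]],[[0,0.011,0],[0,0,0.2]]])

```text
time_s: 4.85
position: [0.4872, 0.3481, 0.184]
tcp_rot: [[-0.117, -0.001, -0.993], [0.993, -0.001, -0.117], [-0.001, -1.0, 0.002]]
force: [-1.2, -0.0, -2.2]
opening: 0.179
```

```bash
python3 - <<'E'
from h import *
c=capture("top"); save(c,"t1.png"); W=cloud(c); np.save("t1.npy",W)
f=c["frame"]; z=W[...,2]; hsv=cv2.cvtColor(f,cv2.COLOR_RGB2HSV)
cv2.imwrite("pics/t1c.png",cv2.resize(f[150:330,140:480,::-1],None,fx=2.3,fy=2.3,interpolation=cv2.INTER_CUBIC))
reg=(W[...,0]>.3)&(W[...,0]<.7)&(abs(W[...,1])<.6)
m=reg&(z>.055)&(z<.075)&(W[...,1]<.15); k,l,st,ce=cv2.connectedComponentsWithStats(m.astype(np.uint8))
for i in range(1,k):
    if st[i,4]>60:
        w=W[l==i]; r=cv2.minAreaRect(w[:,:2].astype(np.float32)*1000); print(st[i].tolist(),np.round(r[0],1),np.round(r[1],1),round(r[2],1),np.round(np.median(w[:,2]),4))
m=(f.max(2)<45)&(W[...,1]<-.2)&(W[...,1]>-.45)&(W[...,0]<.6)&(abs(z)<.02)
k,l,st,ce=cv2.connectedComponentsWithStats(m.astype(np.uint8))
for i in range(1,k):
    if st[i,4]>100:
        w=W[l==i]; r=cv2.minAreaRect(w[:,:2].astype(np.float32)*1000); print("mat",st[i].tolist(),np.round(r[0],1),np.round(r[1],1),r[2])
E
```

```text
[280, 199, 22, 35, 568] [545.3  70.7] [50.2 89.9] 85.2 0.0699
[335, 206, 23, 35, 571] [527.7 -80.6] [50.4 90.5] 83.5 0.0701
mat [403, 234, 45, 51, 1025] [ 436.4 -305.7] [134.4 117.5] 7.013664245605469
```

View pics/t1c.png

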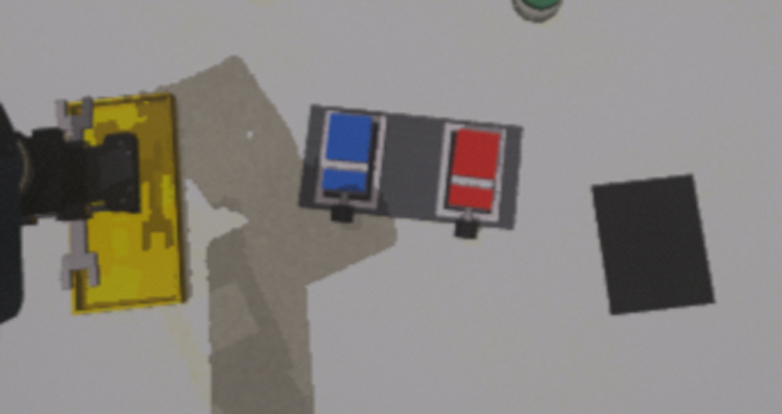

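Spanner hangs level over the tray, parallel to its walls; both vises undisturbed; mat at crop (653,245). Lower and release.

Call:
play_rows(commands=[[[0,0,-0.04],[0,0,0]],[[0,0,-0.08],[0,0,0]],[[0,0,-0.115],[0,0,0]],[[0,0,-0.135],[0,0,0]],[[0,0,-0.145],[0,0,0]],[[0,0,-0.15],[0,0,0]],[[0,0,-0.152],[0,0,0]],[[0,0,-0.152],[0,0,0]]])

```text
time_s: 5.9
position: [0.488, 0.3492, 0.0332]
tcp_rot: [[-0.12, 0.001, -0.993], [0.993, 0.001, -0.12], [0.0, -1.0, -0.001]]
force: [0.1, -1.0, -1.5]
opening: 0.178
```

Call:
play_rows(commands=[[[0,0,0],[0,0,0]],[[0,0,0],[0,0,0]],[[0,0,0],[0,0,0]],[[0,0,0],[0,0,0]],[[0,0,0.04],[0,0,0]],[[0,0,0.1],[0,0,0]],[[0,0,0.14],[0,0,0]],[[0,-0.04,0.14],[0,0,0]],[[0,-0.08,0.14],[0,0,0]],[[0,-0.1,0.14],[0,0,0]]], gripper=0.045)

```text
time_s: 7.15
position: [0.4873, 0.2475, 0.1727]
tcp_rot: [[-0.119, -0.0, -0.993], [0.993, -0.0, -0.119], [-0.0, -1.0, 0.0]]
force: [-0.5, -0.4, -0.2]
opening: 0.514
```

```bash
python3 - <<'E'
from h import *
s=read_state(); print(s["time_s"],np.round(s["position"],4),np.round(s["joint_positions"],1),np.round(s["force"],2))
for n in("top","wrist"):
    c=capture(n); W=cloud(c); z=W[...,2]; S=cv2.cvtColor(c["frame"],cv2.COLOR_RGB2HSV)[...,1]
    print(n,"floor",np.nanmedian(z[(abs(W[...,0]-.488)<.1)&(abs(W[...,1]-.35)<.04)&(S>120)]))
    m=((abs(W[...,0]-.488)<.11)&(abs(W[...,1]-.35)<.05)&(S<90)&(z<.025)).astype(np.uint8)
    k,l,st,ce=cv2.connectedComponentsWithStats(m)
    for i in range(1,k):
        if st[i,4]>100:
            w=W[l==i]; r=cv2.minAreaRect(w[:,:2].astype(np.float32)*1000); print(st[i].tolist(),np.round(r[0],1),np.round(r[1],1),round(r[2],1),np.round(np.percentile(w[:,2],[5,50,95]),4))
E
```

```text
7.15 [0.4873 0.2475 0.1727] [ 15.2  30.1  97.6   0.   52.3 -81.6] [-0.51 -0.39 -0.16]
top floor 0.0053237404618129425
wrist floor 0.005333039173680748
[408, 95, 45, 145, 3079] [459.  349.3] [143.9  42.4] 6.4 [0.0124 0.015  0.0163]
```

Spanner lies in the tray (top at 15 mm, flat). Now to the red vise.

Call:
play_rows(commands=[[[0.005,-0.04,0],[0,0,-0.03]],[[0.01,-0.09,0],[0,0,-0.06]],[[0.015,-0.14,0],[0,0,-0.1]],[[0.02,-0.19,-0.005],[0,0,-0.14]],[[0.03,-0.24,-0.01],[0,0,-0.18]],[[0.035,-0.28,-0.013],[0,0,-0.22]],[[0.038,-0.315,-0.013],[0,0,-0.232]],[[0.038,-0.3275,-0.013],[0,0,-0.232]],[[0.038,-0.3275,-0.013],[0,0,-0.232]],[[0.038,-0.3275,-0.013],[0,0,-0.232]]], gripper=0.087)

```text
time_s: 8.5
position: [0.5253, -0.0769, 0.1594]
tcp_rot: [[0.11, -0.001, -0.994], [0.994, 0.001, 0.11], [0.001, -1.0, 0.001]]
force: [-0.3, 1.1, -0.5]
opening: 0.999
```

Call:
play_rows(commands=[[[0,0,-0.03],[0,0,0]],[[0,0,-0.065],[0,0,0]],[[0,0,-0.09],[0,0,0]],[[0,0,-0.105],[0,0,0]],[[0,0,-0.11],[0,0,0]],[[0,0,-0.11],[0,0,0]]])

```text
time_s: 9.25
position: [0.5259, -0.0782, 0.0498]
tcp_rot: [[0.111, 0.0, -0.994], [0.994, -0.0, 0.111], [-0.0, -1.0, -0.0]]
force: [0.2, 0.7, 0.0]
opening: 0.999
```

Call:
play_rows(commands=[[[0,0,0],[0,0,0]],[[0,0,0],[0,0,0]],[[0,0,0],[0,0,0]],[[0,0,0],[0,0,0]],[[0,0,0],[0,0,0]],[[0,0,0],[0,0,0]]], gripper=0.03)

```text
time_s: 10.0
position: [0.526, -0.0791, 0.0497]
tcp_rot: [[0.111, 0.001, -0.994], [0.994, -0.001, 0.111], [-0.001, -1.0, -0.001]]
force: [0.4, -3.2, 1.6]
opening: 0.573
```

Call:
play_rows(commands=[[[0,0,0.01],[0,0,0]],[[0,0,0.03],[0,0,0]],[[0,0,0.05],[0,0,0]],[[-0.01,-0.02,0.06],[0,0,0]],[[-0.025,-0.06,0.06],[0,0,0]],[[-0.04,-0.1,0.06],[0,0,0]],[[-0.055,-0.14,0.06],[0,0,0]],[[-0.07,-0.18,0.06],[0,0,0]],[[-0.085,-0.21,0.06],[0,0,0]],[[-0.091,-0.226,0.06],[0,0,0]]])

```text
time_s: 11.25
position: [0.4333, -0.305, 0.1091]
tcp_rot: [[0.114, -0.001, -0.993], [0.993, 0.002, 0.114], [0.002, -1.0, 0.001]]
force: [-0.0, 0.2, -7.4]
opening: 0.573
```

Call:
play_rows(commands=[[[0,0,-0.02],[0,0,0]],[[0,0,-0.04],[0,0,0]],[[0,0,-0.055],[0,0,0]],[[0,0,-0.062],[0,0,0]],[[0,0,-0.066],[0,0,0]],[[0,0,-0.066],[0,0,0]]])

```text
time_s: 12.0
position: [0.4348, -0.3045, 0.0436]
tcp_rot: [[0.111, 0.0, -0.994], [0.994, -0.0, 0.111], [-0.0, -1.0, -0.0]]
force: [-0.5, 0.8, -6.0]
opening: 0.576
```

```bash
python3 - <<'E'
from h import *
s=read_state(); print(s["time_s"],np.round(s["position"],4),np.round(s["force"],2),s["opening"])
c=capture("side"); save(c,"s1.png")
E
```

```text
12.0 [ 0.4348 -0.3045  0.0436] [-0.52  0.83 -5.98] 0.5755389962081738
```

View pics/s1.png

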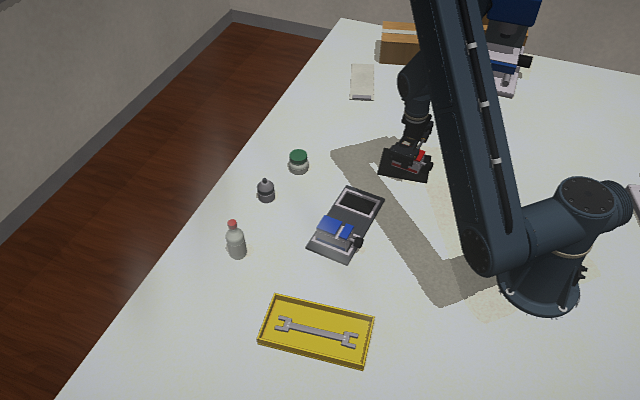

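Side view: red vise sits in the gripper at the mat (405,165), blue still in its nest (335,230), spanner flat in the tray (315,330), right nest empty. Release and fetch blue.

Call:
play_rows(commands=[[[0,0,0],[0,0,0]],[[0,0,0],[0,0,0]],[[0,0,0],[0,0,0]],[[0,0,0],[0,0,0]],[[0,0,0.03],[0,0,0]],[[0,0,0.07],[0,0,0]],[[0,0,0.11],[0,0,0]],[[0.015,0.04,0.12],[0,0,0]],[[0.03,0.09,0.12],[0,0,0]],[[0.045,0.14,0.12],[0,0,0]]], gripper=0.087)

```text
time_s: 13.3
position: [0.48, -0.1634, 0.164]
tcp_rot: [[0.113, 0.001, -0.994], [0.994, -0.001, 0.113], [-0.0, -1.0, -0.001]]
force: [0.1, -0.0, 1.4]
opening: 1.002
```

Call:
play_rows(commands=[[[0.015,0.05,0],[0,0,0]],[[0.03,0.1,0],[0,0,0]],[[0.045,0.15,0],[0,0,0.01]],[[0.055,0.195,0],[0,0,0.028]],[[0.063,0.225,0],[0,0,0.028]],[[0.063,0.235,-0.02],[0,0,0.028]],[[0.063,0.235,-0.04],[0,0,0.028]],[[0.063,0.235,-0.04],[0,0,0.028]]])

```text
time_s: 14.3
position: [0.5413, 0.0708, 0.1223]
tcp_rot: [[0.083, -0.004, -0.997], [0.997, 0.0, 0.083], [-0.0, -1.0, 0.004]]
force: [0.7, -0.3, 1.6]
opening: 0.997
```

```bash
python3 - <<'E'
from h import *
s=read_state(); print(s["time_s"],np.round(s["position"],4),np.round(s["force"],2))
c=capture("top"); W=cloud(c); z=W[...,2]; f=c["frame"]
m=(z>.04)&(z<.068)&(W[...,0]<.7)&(W[...,0]>.3)&(W[...,1]<-.2)&(W[...,1]>-.4)
k,l,st,ce=cv2.connectedComponentsWithStats(m.astype(np.uint8))
for i in range(1,k):
    if st[i,4]>60:
        w=W[l==i]; r=cv2.minAreaRect(w[:,:2].astype(np.float32)*1000); print(st[i].tolist(),np.round(r[0],1),np.round(r[1],1),round(r[2],1),np.round(np.median(w[:,2]),4))
# empty right nest: print lips mask (z .014-.022), bright
m=(z>.0145)&(z<.022)&(abs(W[...,0]-.53)<.075)&(abs(W[...,1]+.08)<.06)
w=W[m]; r=cv2.minAreaRect(w[:,:2].astype(np.float32)*1000); print("nest",m.sum(),r)
E
```

```text
14.3 [0.5413 0.0708 0.1223] [ 0.66 -0.34  1.57]
[417, 240, 23, 36, 700] [ 437.3 -304.8] [52.  90.2] 83.9 0.0624
nest 365 ((529.9276123046875, -79.95083618164062), (105.6259994506836, 116.81733703613281), 85.29633331298828)
```

Call:
play_rows(commands=[[[0,0,-0.03],[0,0,0]],[[0,0,-0.055],[0,0,0]],[[0,0,-0.067],[0,0,0]],[[0,0,-0.073],[0,0,0]],[[0,0,-0.073],[0,0,0]],[[0,0,-0.073],[0,0,0]]])

```text
time_s: 15.1
position: [0.5432, 0.0705, 0.0513]
tcp_rot: [[0.084, 0.002, -0.996], [0.996, -0.0, 0.084], [0.0, -1.0, -0.002]]
force: [-0.1, 0.1, -0.2]
opening: 0.998
```

Call:
play_rows(commands=[[[0,0,0],[0,0,0]],[[0,0,0],[0,0,0]],[[0,0,0],[0,0,0]],[[0,0,0],[0,0,0]],[[0,0,0],[0,0,0]],[[0,0,0],[0,0,0]]], gripper=0.03)

```text
time_s: 15.85
position: [0.5426, 0.0706, 0.0505]
tcp_rot: [[0.084, 0.0, -0.996], [0.996, 0.0, 0.084], [0.0, -1.0, -0.0]]
force: [-0.1, 0.7, 0.4]
opening: 0.576
```

Call:
play_rows(commands=[[[0,0,0.01],[0,0,0]],[[0,0,0.025],[0,0,0]],[[0,0,0.04],[0,0,0]],[[-0.002,-0.03,0.045],[0,0,0]],[[-0.006,-0.07,0.045],[0,0,-0.01]],[[-0.01,-0.11,0.045],[0,0,-0.01]],[[-0.014,-0.14,0.045],[0,0,-0.01]],[[-0.0155,-0.1505,0.045],[0,0,-0.01]],[[-0.0155,-0.1505,0.04],[0,0,-0.01]],[[-0.0155,-0.1505,0.03],[0,0,-0.01]]])

```text
time_s: 17.1
position: [0.5273, -0.0791, 0.0805]
tcp_rot: [[0.093, 0.001, -0.996], [0.996, 0.0, 0.093], [0.0, -1.0, -0.001]]
force: [-0.2, 0.1, -6.3]
opening: 0.577
```

```bash
python3 - <<'E'
from h import *
s=read_state(); print(s["time_s"],np.round(s["position"],4),np.round(s["tcp_rot"],3)[:2,0],np.round(s["force"],2))
c=capture("wrist"); save(c,"w2.png"); W=cloud(c); z=W[...,2]
for lo,hi in [(.014,.022),(.09,.12)]:
    m=(z>lo)&(z<hi)&(abs(W[...,0]-.53)<.09)&(abs(W[...,1]+.08)<.06)
    w=W[m]; 
    if len(w)>20: print(lo,len(w),cv2.minAreaRect(w[:,:2].astype(np.float32)*1000))
E
```

```text
17.1 [ 0.5273 -0.0791  0.0805] [0.093 0.996] [-0.18  0.14 -6.25]
0.014 1714 ((483.8211364746094, -74.9221420288086), (76.36465454101562, 31.193628311157227), 85.32616424560547)
0.09 12401 ((512.03564453125, -76.83674621582031), (75.78753662109375, 60.2973518371582), 84.78609466552734)
```

View pics/w2.png

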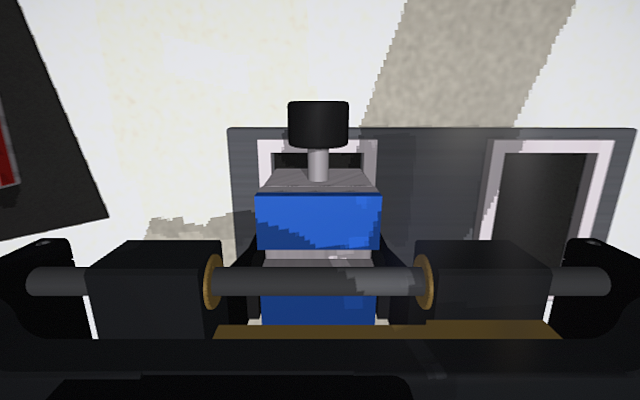

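The vise hangs straight over the right nest: lips at cols 258–378 and the vise body 256–382 between them, knob toward the robot. Lower.

Call:
play_rows(commands=[[[-0.001,0,-0.01],[0,0,0]],[[-0.001,0,-0.018],[0,0,0]],[[-0.001,0,-0.023],[0,0,0]],[[-0.001,0,-0.027],[0,0,0]],[[-0.001,0,-0.0295],[0,0,0]],[[-0.001,0,-0.0295],[0,0,0]],[[-0.001,0,-0.0295],[0,0,0]]])

```text
time_s: 18.02
position: [0.5262, -0.0801, 0.0512]
tcp_rot: [[0.094, 0.0, -0.996], [0.996, -0.0, 0.094], [-0.0, -1.0, -0.0]]
force: [-1.0, -0.0, -6.5]
opening: 0.574
```

Call:
play_rows(commands=[[[0,0,0],[0,0,0]],[[0,0,0],[0,0,0]],[[0,0,0],[0,0,0]],[[0,0,0],[0,0,0]],[[0,0,0.03],[0,0,0]],[[0,0,0.07],[0,0,0]],[[0,0,0.1],[0,0,0]],[[-0.02,-0.04,0.11],[0,0,0]],[[-0.04,-0.09,0.11],[0,0,0]],[[-0.06,-0.14,0.11],[0,0,0]]], gripper=0.087)

```text
time_s: 19.27
position: [0.4657, -0.2212, 0.1615]
tcp_rot: [[0.093, 0.001, -0.996], [0.996, -0.001, 0.093], [-0.001, -1.0, -0.001]]
force: [0.1, -0.0, 0.3]
opening: 0.999
```

Call:
play_rows(commands=[[[-0.016,-0.04,0],[0,0,-0.012]],[[-0.0315,-0.0845,0],[0,0,-0.012]],[[-0.0315,-0.0845,-0.03],[0,0,-0.012]],[[-0.0315,-0.0845,-0.07],[0,0,-0.012]],[[-0.0315,-0.0845,-0.1],[0,0,-0.012]],[[-0.0315,-0.0845,-0.117],[0,0,-0.012]],[[-0.0315,-0.0845,-0.117],[0,0,-0.012]],[[-0.0315,-0.0845,-0.117],[0,0,-0.012]]])

```text
time_s: 20.27
position: [0.4351, -0.3049, 0.0449]
tcp_rot: [[0.105, 0.001, -0.994], [0.994, -0.001, 0.105], [-0.001, -1.0, -0.001]]
force: [0.0, 0.0, -0.3]
opening: 1.003
```

```bash
python3 - <<'E'
from h import *
s=read_state(); print(s["time_s"],np.round(s["position"],4),np.round(s["tcp_rot"],3)[:2,0],np.round(s["force"],2))
c=capture("top"); W=cloud(c); z=W[...,2]; f=c["frame"]
cv2.imwrite("pics/t3c.png",cv2.resize(f[150:330,140:480,::-1],None,fx=2.3,fy=2.3,interpolation=cv2.INTER_CUBIC))
m=(z>.055)&(z<.085)&(W[...,0]<.7)&(W[...,0]>.3)&(W[...,1]<.1)&(W[...,1]>-.18)
k,l,st,ce=cv2.connectedComponentsWithStats(m.astype(np.uint8))
for i in range(1,k):
    if st[i,4]>60:
        w=W[l==i]; r=cv2.minAreaRect(w[:,:2].astype(np.float32)*1000); print(st[i].tolist(),np.round(r[0],1),np.round(r[1],1),round(r[2],1),np.round(np.percentile(w[:,2],[5,50,95]),4))
E
```

```text
20.275 [ 0.4351 -0.3049  0.0449] [0.105 0.994] [ 0.05  0.02 -0.26]
[336, 205, 21, 35, 573] [529.2 -80.4] [50.2 90. ] 84.6 [0.0598 0.07   0.0731]
```

View pics/t3c.png

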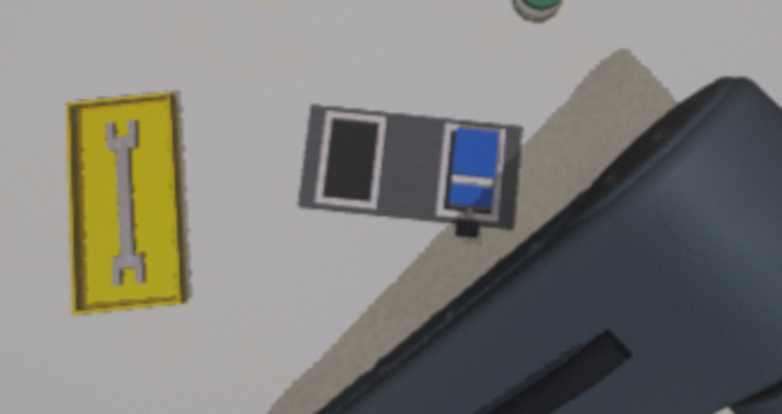

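Spanner in tray, blue flat in right nest centred (529.2,-80.4) with knob forward, left nest empty. Grip red and carry it over.

Call:
play_rows(commands=[[[0,0,0],[0,0,0]],[[0,0,0],[0,0,0]],[[0,0,0],[0,0,0]],[[0,0,0],[0,0,0]],[[0,0,0],[0,0,0]],[[0,0,0],[0,0,0]],[[0,0,0.015],[0,0,0]],[[0,0,0.045],[0,0,0]],[[0,0,0.085],[0,0,0]],[[0,0,0.115],[0,0,0]]], gripper=0.03)

```text
time_s: 21.58
position: [0.4341, -0.3039, 0.1604]
tcp_rot: [[0.106, -0.001, -0.994], [0.994, 0.001, 0.106], [0.001, -1.0, 0.001]]
force: [0.4, -0.9, -7.3]
opening: 0.574
```

Call:
play_rows(commands=[[[0.01,0.03,0],[0,0,0]],[[0.02,0.07,0],[0,0,0]],[[0.032,0.115,0],[0,0,0]],[[0.045,0.16,0],[0,0,0]],[[0.06,0.205,0],[0,0,0]],[[0.07,0.25,0],[0,0,0]],[[0.083,0.295,0],[0,0,0.011]],[[0.095,0.335,0],[0,0,0.011]],[[0.104,0.365,-0.005],[0,0,0.011]],[[0.1065,0.3745,-0.02],[0,0,0.011]]])

```text
time_s: 22.82
position: [0.5412, 0.0719, 0.1393]
tcp_rot: [[0.092, 0.001, -0.996], [0.996, 0.0, 0.092], [0.0, -1.0, -0.001]]
force: [0.2, -0.3, -6.6]
opening: 0.569
```

Call:
play_rows(commands=[[[0,0,-0.02],[0,0,0]],[[0,0,-0.045],[0,0,0]],[[0,0,-0.058],[0,0,0]],[[0,0,-0.058],[0,0,0]],[[0,0,-0.058],[0,0,0]]])

```text
time_s: 23.45
position: [0.5416, 0.0697, 0.0815]
tcp_rot: [[0.095, 0.001, -0.995], [0.995, -0.0, 0.095], [-0.0, -1.0, -0.001]]
force: [0.1, 0.5, -6.3]
opening: 0.572
```

```bash
python3 - <<'E'
from h import *
s=read_state(); print(s["time_s"],np.round(s["position"],4),np.round(s["tcp_rot"],3)[:2,0],np.round(s["force"],2))
c=capture("wrist"); save(c,"w3.png"); W=cloud(c); z=W[...,2]
m=(z>.014)&(z<.022)&(abs(W[...,0]-.544)<.09)&(abs(W[...,1]-.07)<.06)
w=W[m]; print(len(w),cv2.minAreaRect(w[:,:2].astype(np.float32)*1000))
E
```

```text
23.45 [0.5416 0.0697 0.0815] [0.095 0.995] [ 0.09  0.52 -6.31]
1800 ((498.73651123046875, 74.03799438476562), (76.36760711669922, 29.742019653320312), 84.93541717529297)
```

View pics/w3.png

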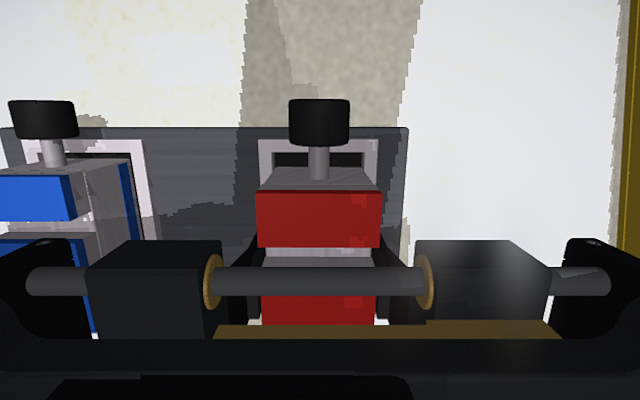

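Red is centred over the left nest (lips cols 258–379, body 256–382), the same picture as for blue. Lower and release.

Call:
play_rows(commands=[[[0,0,-0.01],[0,0,0]],[[0,0,-0.018],[0,0,0]],[[0,0,-0.023],[0,0,0]],[[0,0,-0.027],[0,0,0]],[[0,0,-0.0295],[0,0,0]],[[0,0,-0.0295],[0,0,0]],[[0,0,-0.0295],[0,0,0]]])

```text
time_s: 24.38
position: [0.5412, 0.07, 0.0516]
tcp_rot: [[0.095, 0.0, -0.996], [0.996, -0.0, 0.095], [-0.0, -1.0, -0.0]]
force: [0.5, -0.2, -7.6]
opening: 0.571
```

Call:
play_rows(commands=[[[0,0,0],[0,0,0]],[[0,0,0],[0,0,0]],[[0,0,0],[0,0,0]],[[0,0,0],[0,0,0]],[[0,0,0.03],[0,0,0]],[[0,0,0.07],[0,0,0]],[[0,0,0.11],[0,0,0]],[[-0.02,-0.05,0.14],[0,0,0]],[[-0.05,-0.1,0.16],[0,0,0]],[[-0.08,-0.15,0.16],[0,0,0]]], gripper=0.087)

```text
time_s: 25.62
position: [0.4614, -0.0816, 0.2134]
tcp_rot: [[0.093, 0.005, -0.996], [0.996, -0.002, 0.093], [-0.002, -1.0, -0.005]]
force: [0.4, -0.7, -0.6]
opening: 0.997
```

Call:
play_rows(commands=[[[-0.02,-0.05,0],[0,0,0]],[[-0.04,-0.1,0],[0,0,0]],[[-0.06,-0.15,0],[0,0,0]],[[-0.06,-0.15,0],[0,0,0]],[[-0.06,-0.15,0],[0,0,0]],[[-0.06,-0.15,0],[0,0,0]]])

```text
time_s: 26.38
position: [0.4012, -0.2286, 0.2115]
tcp_rot: [[0.093, -0.0, -0.996], [0.996, 0.001, 0.093], [0.001, -1.0, 0.0]]
force: [0.1, 0.4, -0.1]
opening: 0.999
```

```bash
python3 - <<'E'
from h import *
s=read_state(); print(s["time_s"],np.round(s["position"],4),np.round(s["force"],2))
c=capture("top"); W=cloud(c); z=W[...,2]; f=c["frame"]
cv2.imwrite("pics/t4c.png",cv2.resize(f[100:330,140:480,::-1],None,fx=2.3,fy=2.3,interpolation=cv2.INTER_CUBIC))
m=(z>.055)&(z<.085)&(W[...,0]<.7)&(W[...,0]>.3)&(W[...,1]<.15)&(W[...,1]>-.15)
k,l,st,ce=cv2.connectedComponentsWithStats(m.astype(np.uint8))
for i in range(1,k):
    if st[i,4]>60:
        w=W[l==i]; r=cv2.minAreaRect(w[:,:2].astype(np.float32)*1000); print(st[i].tolist(),np.round(r[0],1),np.round(r[1],1),round(r[2],1),np.round(np.percentile(w[:,2],[5,50,95]),4))
E
```

```text
26.375 [ 0.4012 -0.2286  0.2115] [ 0.08  0.4  -0.14]
[280, 200, 23, 35, 578] [543.6  69.7] [50.3 90.8] 84.4 [0.0582 0.0701 0.0731]
[336, 205, 21, 35, 575] [529.3 -80.4] [50.2 90.1] 84.6 [0.0596 0.0701 0.073 ]
```

View pics/t4c.png

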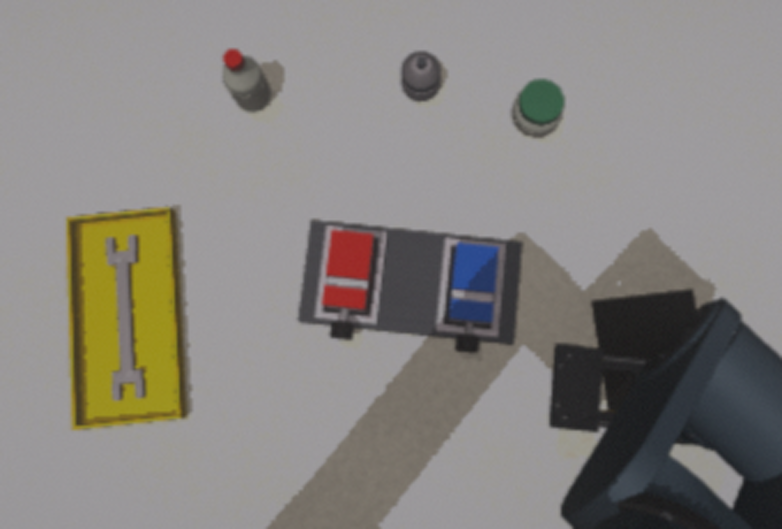

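Red is in the left nest (348,270) and blue in the right (473,285), knobs forward. The spanner is in the tray, the bystanders haven't moved, and the arm is clear.

```bash
python3 -c "
from rig import *
print(hand_in())"
```

```text
the job is handed in; nothing more can be done
None
```

I laid the spanner in the yellow tray first, with both vises still in their nests. Then I parked the red vise on the mat, moved blue to the right nest and red to the left nest, and handed the job in at about 26 s of the 72 s allowed.

- **Vises:** in the last top view, red sat at (543.6, 69.7) mm and blue at (529.3, -80.4) mm. Each is about 1 mm or less from its nest centre, with yaw within 0.5° of the cradle. Both tops were at 70 mm, so they are fully down, and both knobs point toward the robot.
- **Spanner:** it lies flat and released in the tray, with its top at 15 mm on the 5 mm floor.
- **Bystanders and arm:** the bottle, chuck and jar look unmoved by eye in the top view; I did not measure them again. The arm was clear of everything.

None of the final checks failed. Two mid-task measurements disagreed slightly:

- **Right nest position:** the wrist and top cameras differed by about 4 mm along x, so I set blue down 1 mm nearer the robot than the top-view estimate.
- **Right nest outline:** an earlier outline of the right nest came out too wide (about 106 mm instead of 76 mm), so I relied on the cradle geometry, which gave the same nest centre.

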